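# Date the bottle and pack the gift tray

### The arm

A 6-joint arm with a two-finger parallel gripper is mounted at the origin on the work surface. World frame = base frame: x ahead of the robot, y to its left, z up, the work surface at z = 0. Lengths are in m, angles in rad, forces in N, time in s.
With the tool pointing down it reaches from about 0.25 to 0.85 m from the base axis. Payload 12.5 kg.
Tool frame: the origin (TCP) lies where the fingers leave the gripper's body, on its centre line; the fingertips stand 84 mm ahead of it and the grasp point (between the pads) lies 65 mm ahead of it; z points along the fingers, y is the line along which they close (so a half turn about z gives the same grasp; the last joint's range is limited). The gripper opens to 93 mm and grips with 3 to 60 N. Pads are 15 mm wide; open, the fingers measure 128 mm over their backs; the gripper's body (75 mm by 188 mm) begins 65 mm behind the grasp point.
Start: joints at [-1.304, 0.351, 1.652, -0, 1.139, -0.085], TCP at [0.19, -0.516, 0.303] pointing down, gripper open.
Joint ranges: [-2.75, 2.75], [-0.79, 2.1], [0.01, 2.65], [-1.57, 4.71], [0.07, 3.14], [-2.87, 2.87]. Speed limits (rad/s): [2.22, 2.22, 2.79, 3.14, 3.14, 3.14].

### API

Orientations are given as [roll, pitch, yaw] about the fixed x, y, z axes, in that order (R = Rz(yaw) Ry(pitch) Rx(roll)).
In Python, from bench import read_state, get_image, ctrl gives the robot as it stands.
- The arm moves only by the tool jog_arm, never from a script. Its argument "commands" is text: rows parted by semicolons, each of 5 numbers parted by spaces: the shift along the world's x, y, z in m, then the turn about the world's z in degrees, then the opening, from 0 (shut) to 1 (fully open). In form: dx dy dz roll jaw; .... A call has exactly 8 rows; each row is the pose to reach, as a shift and turn from the pose commanded when the call began; what a row does not reach only later rows make up. A row lasts 1/12 s, in which the tool goes at most 41.7 mm and 7.16 degrees, less where a joint would pass 70% of its speed; a pose out of reach is approached as far as the arm can. A call with a gripper value outside its range is refused whole. The fingers move at their own pace and stop on an object; the grip force is fixed at half the most. Time passes only in rows, so rows that repeat a pose let the fingers close, or fill a call up. It gives the time, the measured TCP pose, the force, the opening and the grip force at its end, in the units of the state.
- read_state(): the state, without advancing time (a new reading comes with each control period).
- get_image(name): name is "side" or "top"; returns a dict with "frame" (480x640x3 uint8, red, green, blue), "fx", "fy", "cx", "cy" (pixels), "dist" ([k1, k2, p1, p2, k3] as OpenCV has them; the pictures are not rectified), "R" (3x3) and "t" (3): a world point X has camera coordinates R X + t. Camera axes: x right, y down, z forward; pixel columns grow to the right and rows downward; lengths in m; the calibration is good to about 2 mm. A picture is of the moment at which its call begins. There is no depth.
- ctrl.hand_in(): hands the job in; it is judged then, once.
The state is a dict: "time": time; "joint_positions": joint angles; "joint_velocities": joint speeds; "effort": joint torques, N m; "ee_pos": TCP position; "tool_rot": TCP orientation; "wrist_force": force on the tool from outside, world axes, zero at the start; "wrist_torque": the same for the moment, N m; "width": opening from 0.0 (shut) to 1.0 (fully open); "finger_force": force on a finger pad.
Only numpy, scipy, OpenCV 4.12 (cv2) and the standard library are available. Lean on these libraries where they do the work, as an engineer would, in place of code of your own. Each camera call takes 0.05 s, during which the arm holds its last target. There are 200 camera calls.

### The job

Start a new gift tray at the bottling bench: first turn the counter's reset knob back to its zero stop. After that, press the foot of the small amber bottle squarely down on the date coder's sprung plate until the plate is fully down, keep it there for about half a second, then pack the bottle and all the flasks, cup boxes and tins standing on the bench (their number varies) upright side by side on the floor of the cardboard tray, and leave the tape dispenser, tape roll, mug and cap tub where they are.

Things in the scene. Friction and masses are not known exactly. Their poses are not given: they have to be found in the camera images.
- tray: shallow open cardboard packing tray fixed to the bench: outside 148 (its x) by 212 (its y) by 55 high, walls 6, floor 6 thick, so inside 136 by 200 and 49 deep. Origin: centre of its underside; z up. Its inside just holds six goods standing in two rows of three (rows along its y).
- bottle: small amber glass bottle with paper label and black cap, standing: body 58 in diameter up to 98-105 high, sloping shoulder, neck 28 in diameter from 122 to the top at 165; 0.4 kg. Origin: centre of its underside; z up its axis. There is always one.
- counter: carton counter fixed to the bench: grey block 110 (x) by 100 (y) by 50 high, with the reset knob in the middle of its top. Origin: centre of its underside.
- reset_knob (a joint): angle of the reset knob, rad: 0 at its zero stop (a hard stop), grows as it turns clockwise seen from above (up to 4.5); turn it anticlockwise to go back. Starts between 1.7 and 3.4. Slight friction (0.04 N m) keeps it where it is left.
- reset_knob_grip (a point): point on the knob's vertical axis, 31 above the underside of the knob and 87 above the bench; its axes turn with the knob. The knob is a black disc 56 in diameter, 8 thick, with an upright bar grip 53 long (along this point's x), 14 wide (y) and reaching 7 above and 23 below this point; a white mark on the bar's -x half is the pointer. At the zero stop x of the bar is along x of the counter.
- coder: date coder fixed to the bench: grey block 110 by 110 by 35 high with a sprung round steel plate on top. Origin: centre of its underside.
- plate (a joint): how far the coder's plate is pressed down, m: 0 up, 0.010 at its bottom stop. Spring: about 6 N to start, 16 N fully down (the bottle's own weight of about 4 N counts towards this); springs back when released.
- plate_top (a point): centre of the top face of the coder's sprung round plate (84 in diameter), 54 above the bench when up; goes down with the plate.
- box1: cardboard cup box, 60 by 60 by 105 high with a dark band, standing upright; 0.18 kg, most of it low down (centre of mass about 30 above the foot). Origin: centre of its underside; x and y square to its sides.
- box2: a second cardboard cup box, the same as box1.
- tin: plain aluminium tin, an upright cylinder 60 in diameter and 105 high; 0.22 kg, most of it low down (centre of mass about 30 above the foot). Origin: centre of its underside; z up.
- flask1: white ceramic flask with a thin blue line, standing: body 62 in diameter up to 72-80 high, sloping shoulder, neck 30 in diameter from 98 to the top at 138; 0.3 kg, most of it low down (centre of mass about 30 above the foot). Origin: centre of its underside; z up.
- flask2: a second white ceramic flask, the same as flask1.
- tape_dispenser: white tape dispenser, 60 by 150 by about 110 high, a bystander. Origin: centre of its underside.
- tape_roll: roll of brown tape lying flat, 100 in diameter, 48 high, a bystander. Origin: centre of its underside.
- mug: blue mug, 80 in diameter and 90 high with a handle at its y, a bystander. Origin: centre of its underside.
- cap_tub: shallow blue plastic tub, 120 by 160 by 50 high, a bystander. Origin: centre of its underside.

How it is judged:
On the way, in this order (a step that is already met when the one before it is completed fails the run):
1. the counter's reset knob is turned back to its zero stop (value of joint reset_knob below 0.07 rad), for 0.2 s.
2. the bottle's foot presses the coder's plate fully down (value of joint plate above 0.0088 m and horizontal distance between bottle and plate_top below 0.022 m and distance between bottle and plate_top below 0.025 m and angle between bottle's own z axis and vertical below 0.15 rad), for 0.3 s.
At the end, for the whole second after the job is handed in: The bottle and every flask, cup box and tin present stand upright (within 7 degrees) and still inside the tray, their undersides on its floor (within 6 mm); the reset knob is still at its zero stop (within 0.1 rad) (value of joint reset_knob below 0.1 rad and x of bottle in the frame of tray between -0.045 and 0.045 m and y of bottle in the frame of tray between -0.077 and 0.077 m and z of each of bottle, flask1, flask2, box1, box2, tin in the frame of tray below 0.012 m and angle between each of bottle, flask1, flask2, box1, box2, tin's own z axis and vertical below 0.12 rad and linear speed of each of bottle, flask1, flask2, box1, box2, tin below 0.03 m/s and x of flask1 in the frame of tray between -0.043 and 0.043 m and y of flask1 in the frame of tray between -0.075 and 0.075 m and x of flask2 in the frame of tray between -0.043 and 0.043 m and y of flask2 in the frame of tray between -0.075 and 0.075 m and x of box1 in the frame of tray between -0.044 and 0.044 m and y of box1 in the frame of tray between -0.076 and 0.076 m and x of box2 in the frame of tray between -0.044 and 0.044 m and y of box2 in the frame of tray between -0.076 and 0.076 m and x of tin in the frame of tray between -0.044 and 0.044 m and y of tin in the frame of tray between -0.076 and 0.076 m); the robot touches nothing.
It fails at once if the tape dispenser is moved more than 40 mm (distance of tape_dispenser from where it was at the start of the episode above 0.04 m).
It fails at once if the tape roll is moved more than 40 mm (distance of tape_roll from where it was at the start of the episode above 0.04 m).
It fails at once if the mug is moved more than 40 mm (distance of mug from where it was at the start of the episode above 0.04 m).
It fails at once if the cap tub is moved more than 40 mm (distance of cap_tub from where it was at the start of the episode above 0.04 m).
Of flask1, flask2, box1, box2, tin only 3 to 5 are there at a start; the rules pass over those that are not, and their reading is None.
At some moment in a run one of flask1, flask2, box1, box2, tin may be knocked a few centimetres aside while the robot is not near it.
It also fails if it takes over 210 s, if anything falls off the work surface, if the arm or the gripper's body presses on something with over 40 N, if the wrist force passes 120 N, or if a joint passes its speed limit or range.

## Working session

There is one attempt and no reset: what is moved stays moved. The work goes in short steps, Python scripts to look and compute and a tool call to move; the robot and the scene stay as the last step left them, time stands still between calls to the robot, and variables do not carry over. Pictures are saved under pics/ and viewed, at most 14 in all, crops included, and the job is handed in when it is done.

Besides the shell and the picture viewer there is one more tool, called after "Call:" as name(argument=value, ...) on one line, values as JSON. jog_arm: Moves the arm, as the interface text tells. Its arguments: {"type":"object","properties":{"commands":{"type":"string"}},"required":["commands"]}

```bash
mkdir -p pics; ls
cat > h.py <<'E'
import numpy as np, cv2
from bench import read_state, get_image, ctrl
def snap(n,f):
    im=get_image(n); cv2.imwrite(f'pics/{f}.png',im['frame'][:,:,::-1]); 
    import pickle; pickle.dump({k:v for k,v in im.items()},open(f'pics/{f}.pkl','wb')); return im
def load(f):
    import pickle; return pickle.load(open(f'pics/{f}.pkl','rb'))
def K(im): return np.array([[im['fx'],0,im['cx']],[0,im['fy'],im['cy']],[0,0,1.]])
def at(im,u,v,z):
    p=cv2.undistortPoints(np.array([[[u,v]]],float),K(im),np.array(im['dist'],float))[0,0]
    R=np.array(im['R']);t=np.array(im['t']); c=-R.T@t; d=R.T@np.array([p[0],p[1],1])
    return (c+d*(z-c[2])/d[2]).round(4)
def pix(im,X):
    return cv2.projectPoints(np.array(X,float).reshape(-1,1,3),cv2.Rodrigues(np.array(im['R']))[0],np.array(im['t'],float),K(im),np.array(im['dist'],float))[0][:,0].round(1)
E
python3 - <<'E'
from h import *
for n in ('top','side'):
    im=snap(n,n+'0'); print(n,(-np.array(im['R']).T@im['t']).round(3),np.array(im['R']).round(2).tolist(),im['fx'])
print(read_state())
E
```

```text
pics
top [0.333 0.023 1.535] [[-0.03, -1.0, -0.0], [-0.99, 0.03, -0.16], [0.16, -0.0, -0.99]] 486.4153253055213
side [0.468 0.91  0.98 ] [[-1.0, -0.1, -0.02], [-0.05, 0.71, -0.7], [0.08, -0.7, -0.71]] 466.69106791486666
{'time': 0.1, 'joint_positions': array([-1.30360135e+00,  3.51172983e-01,  1.65234670e+00,  6.02279434e-06,
        1.13908800e+00, -8.46043574e-02]), 'joint_velocities': array([-0.00109602, -0.00116609, -0.00185934,  0.00072537, -0.000614  ,
       -0.00011636]), 'effort': array([ 4.57658216e-04, -4.98026919e+01, -2.85704041e+01,  7.00376043e-02,
        2.38491531e-02, -5.71144267e-05]), 'ee_pos': array([ 0.18948865, -0.51609738,  0.30226544]), 'tool_rot': array([-3.14058172e+00, -9.12215917e-05,  3.51796764e-01]), 'wrist_force': array([-0.2238822 , -0.54383887, -0.35472376]), 'wrist_torque': array([ 0.00183241, -0.00524293,  0.00662307]), 'finger_force': 0.0, 'width': 1.001699611381017}
```

```bash
python3 -c "
import cv2
for n in ('top','side'):
    i=cv2.imread(f'pics/{n}0.png');cv2.imwrite(f'pics/{n}0b.png',cv2.resize(i,(800,600)))"
```

```text
(no output)
```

View pics/top0b.png

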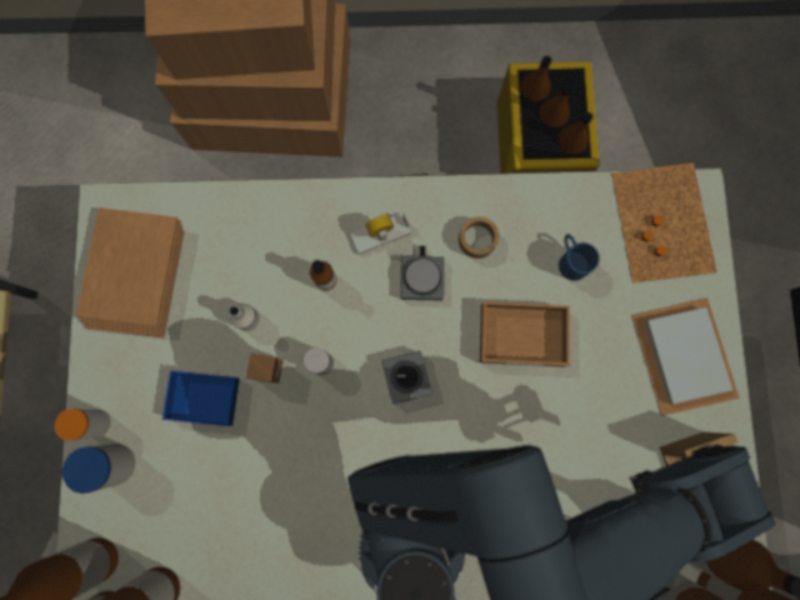

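View pics/side0b.png

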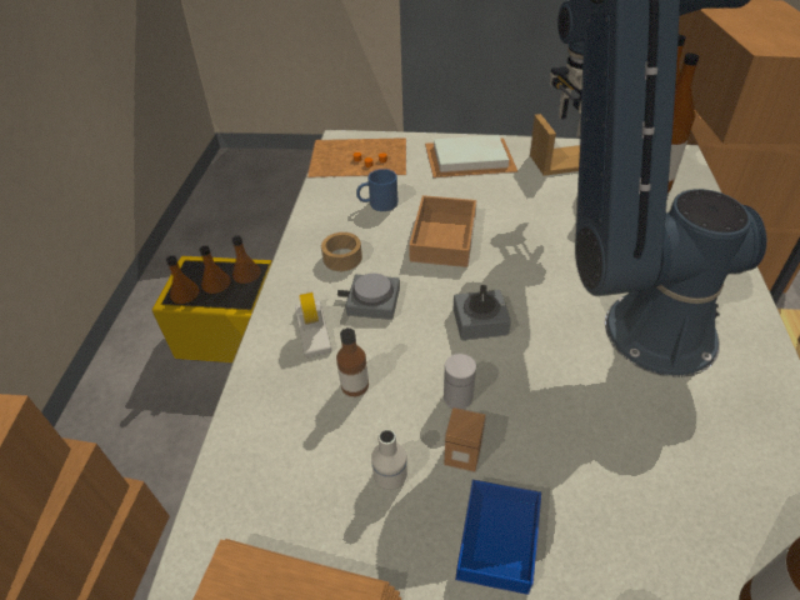

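The top view shows the bottle (322,272), flask (240,315), box (264,368), tin (317,360), counter (407,377), coder (422,277) and tray (525,335). That makes three goods plus the bottle. I'll enlarge these areas.

```bash
python3 -c "
import cv2
i=cv2.imread('pics/top0.png')
cv2.imwrite('pics/c1.png',cv2.resize(i[195:315,170:330],(800,600),interpolation=cv2.INTER_CUBIC))
cv2.imwrite('pics/c2.png',cv2.resize(i[195:333,300:484],(800,600),interpolation=cv2.INTER_CUBIC))
i=cv2.imread('pics/side0.png')
cv2.imwrite('pics/c3.png',cv2.resize(i[210:405,210:470],(800,600),interpolation=cv2.INTER_CUBIC))"
```

```text
(no output)
```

View pics/c1.png

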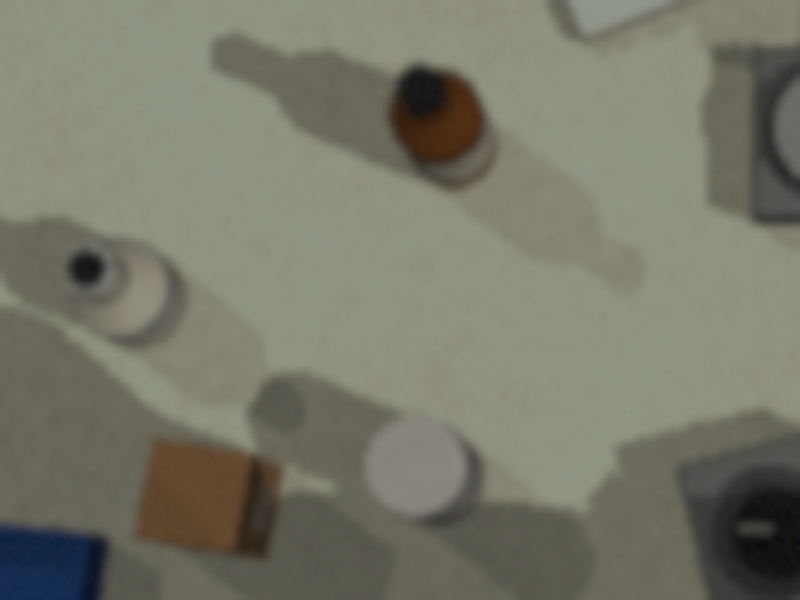

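View pics/c2.png

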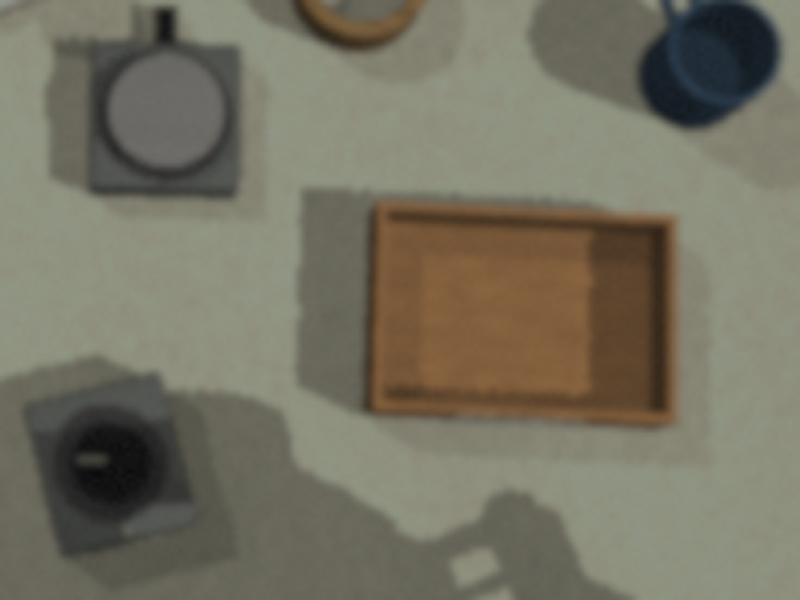

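View pics/c3.png

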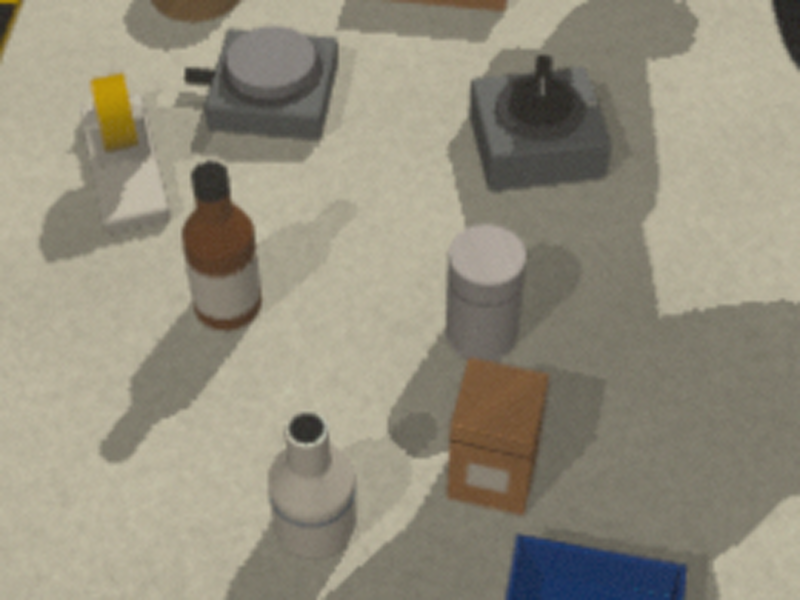

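```bash
cat > m.py <<'E'
from h import *
T=load('top0');S=load('side0')
def c(k,u,v):
    if k==1:return 170+(u-2)/5,195+(v-2)/5
    s=800/184; return 300+(u+.5)/s-.5,195+(v+.5)/s-.5
def q(k,u,v,z): return at(T,*c(k,u,v),z)
def s(u,v,z): k=800/260; return at(S,210+(u+.5)/k-.5,210+(v+.5)/k-.5,z)
print('bottle',q(1,424,90,.165),s(211,177,.165),'flask',q(1,86,267,.138),s(306,430,.138),'tin',q(1,416,468,.105),s(487,258,.105))
b=np.array([q(1,*p,.105) for p in((152,438),(252,455),(235,553),(137,538))]);print('box',b.mean(0),b.tolist())
b=np.array([s(*p,.105) for p in((475,360),(548,373),(535,453),(453,430))]);print('box side',b.mean(0))
print('plate',q(2,167,111,.054),s(270,61,.054))
b=np.array([q(2,*p,.05) for p in((27,403),(158,375),(192,520),(63,555))]);print('counter',b.mean(0),b.tolist(), np.linalg.norm(np.diff(b,axis=0),axis=1))
print('mark',q(2,77,460,.094),q(2,108,460,.094),'disc',q(2,108,462,.064))
print('ctr side',[s(*p,.05).tolist() for p in((470,82),(593,68),(608,150),(488,160))])
b=np.array([q(2,*p,.055) for p in((376,202),(676,217),(672,425),(370,410))]);print('tray',b.mean(0),b.tolist(), np.linalg.norm(np.diff(b,axis=0),axis=1))
E
python3 m.py
```

```text
bottle [0.6663 0.1995 0.165 ] [0.6668 0.2029 0.165 ] flask [0.5721 0.3999 0.138 ] [0.5712 0.3999 0.138 ] tin [0.453  0.2129 0.105 ] [0.4545 0.2167 0.105 ]
box [0.440075 0.343    0.105   ] [[0.4747, 0.3681, 0.105], [0.4632, 0.3092, 0.105], [0.4061, 0.3187, 0.105], [0.4163, 0.376, 0.105]]
box side [0.438625 0.34675  0.105   ]
plate [ 0.6626 -0.0465  0.054 ] [ 0.6631 -0.0404  0.054 ]
counter [0.41305 0.00125 0.05   ] [[0.4563, 0.0583, 0.05], [0.4737, -0.0342, 0.05], [0.372, -0.0547, 0.05], [0.3502, 0.0356, 0.05]] [0.09412231 0.10374555 0.09289419]
mark [0.4131 0.0242 0.094 ] [0.4126 0.0031 0.094 ] disc [0.4129 0.0028 0.064 ]
ctr side [[0.4764, -0.0307, 0.05], [0.3634, -0.0577, 0.05], [0.352, 0.0449, 0.05], [0.4566, 0.0647, 0.05]]
tray [ 0.510725 -0.2925    0.055   ] [[0.5924, -0.1927, 0.055], [0.5762, -0.4046, 0.055], [0.4293, -0.3913, 0.055], [0.445, -0.1814, 0.055]] [0.21251835 0.14750085 0.21048634]
```

Top and side agree to about 4 mm. The counter's yaw is about 12° and the bar's about -89°, so the knob needs roughly 102° anticlockwise. I'll go to the knob with the fingers closing across world x (yaw 90).

Call:
jog_arm(commands="0.2225 0.519 0 69.8 1;0.2225 0.519 0 69.8 1;0.2225 0.519 0 69.8 1;0.2225 0.519 0 69.8 1;0.2225 0.519 0 69.8 1;0.2225 0.519 0 69.8 1;0.2225 0.519 0 69.8 1;0.2225 0.519 0 69.8 1")

```text
time: 0.77
ee_pos: [0.3209, -0.208, 0.3027]
tool_rot: [-3.142, -0.0, 1.357]
wrist_force: [0.6, -1.1, 1.0]
width: 1.0
finger_force: 0.0
```

Call:
jog_arm(commands="0.091 0.211 0 12.5 1;0.091 0.211 0 12.5 1;0.091 0.211 0 12.5 1;0.091 0.211 0 12.5 1;0.091 0.211 0 12.5 1;0.091 0.211 0 12.5 1;0.091 0.211 -0.04 12.5 1;0.091 0.211 -0.08 12.5 1")

```text
time: 1.43
ee_pos: [0.4129, 0.0023, 0.2228]
tool_rot: [3.137, 0.001, 1.573]
wrist_force: [1.3, -0.6, -0.7]
width: 1.0
finger_force: 0.0
```

Run:
```python
from h import *
s=read_state();print(s['ee_pos'],s['tool_rot'],s['joint_positions'])
im=snap('side','s1');
f=im['frame'][200:380,280:520,::-1];cv2.imwrite('pics/s1c.png',cv2.resize(f,(800,600),interpolation=cv2.INTER_CUBIC))
```

```text
[0.41293655 0.00233219 0.22284496] [3.13680907e+00 5.18047388e-04 1.57290013e+00] [-1.07201142e-01  2.18889917e-01  2.06793121e+00  9.15366734e-06
  8.49959983e-01 -1.09312206e-01]
```

View pics/s1c.png

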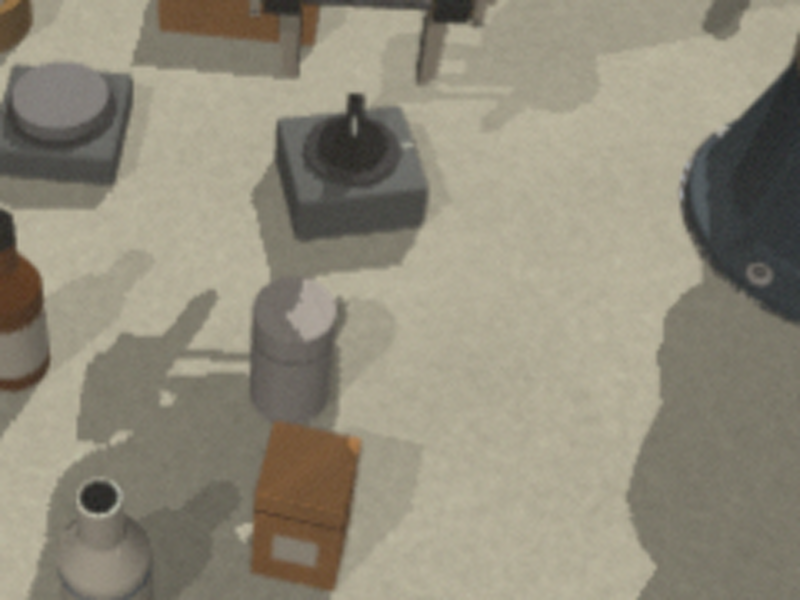

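The fingers (290 and 430) straddle the bar (355). I'll descend and close.

Call:
jog_arm(commands="0 0 -0.035 0 1;0 0 -0.055 0 1;0 0 -0.069 0 1;0 0 -0.069 0 1;0 0 -0.069 0 0;0 0 -0.069 0 0;0 0 -0.069 0 0;0 0 -0.069 0 0")

```text
time: 2.15
ee_pos: [0.4123, 0.001, 0.1548]
tool_rot: [3.14, 0.0, 1.57]
wrist_force: [0.5, 0.4, -0.5]
width: 0.762
finger_force: 0.0
```

Call:
jog_arm(commands="0 0 0 0 0;0 0 0 0 0;0 0 0 0 0;0 0 0 0 0;0 0 0 0 0;0 0 0 0 0;0 0 0 0 0;0 0 0 0 0")

```text
time: 2.82
ee_pos: [0.4119, 0.0011, 0.1537]
tool_rot: [-3.141, -0.0, 1.57]
wrist_force: [0.3, 0.2, -0.5]
width: 0.191
finger_force: 0.0
```

Call:
jog_arm(commands="0 0.002 0 0 0;0 0.002 0 0 0;0 0.002 0 0 0;0 0.002 0 7 0;0 0.002 0 14 0;0 0.002 0 21 0;0 0.002 0 28 0;0 0.002 0 35 0")

```text
time: 3.48
ee_pos: [0.4114, 0.0022, 0.1537]
tool_rot: [-3.139, 0.001, 2.188]
wrist_force: [-4.9, -14.3, 4.2]
width: 0.145
finger_force: 30.0
```

Call:
jog_arm(commands="0 0 0 7 0;0 0 0 14 0;0 0 0 21 0;0 0 0 28 0;0 0 0 35 0;0 0 0 42 0;0 0 0 49 0;0 0 0 55 0")

```text
time: 4.15
ee_pos: [0.4112, 0.0018, 0.1537]
tool_rot: [-3.139, -0.002, -3.135]
wrist_force: [-5.8, -20.5, 5.0]
width: 0.143
finger_force: 30.0
```

```bash
python3 -c "
from h import *
s=read_state();print(s['wrist_torque'],s['wrist_force'],s['finger_force'],s['width'])"
```

```text
[-3.77510456  1.01756014 -0.04528916] [ -5.7631772  -20.46314724   5.00316888] 29.999991953372955 0.14250735108221968
```

Call:
jog_arm(commands="0 -0.001 0 4 0;0 -0.002 0 8 0;0 -0.002 0 10 0;0 -0.002 0 12 0;0 -0.002 0 14 0;0 -0.002 0 14 0;0 -0.002 0 14 0;0 -0.002 0 14 0")

```text
time: 4.82
ee_pos: [0.4112, 0.0011, 0.1537]
tool_rot: [3.141, -0.002, -2.899]
wrist_force: [-4.4, -2.3, 6.0]
width: 0.15
finger_force: 30.1
```

```bash
python3 -c "
from h import *
s=read_state();print(s['wrist_torque'],s['wrist_force'],s['finger_force'],s['tool_rot'])"
```

```text
[-0.23058994  0.73759632 -0.32298531] [-4.40867209 -2.31214849  6.0010344 ] 30.069937705993652 [ 3.14098351e+00 -1.96545260e-03 -2.89865298e+00]
```

The z torque rose to -0.32 N m, so the stop is reached. I'll press a little further, ease off and release.

Call:
jog_arm(commands="0 0 0 2 0;0 0 0 3 0;0 0 0 3 0;0 0 0 3 0;0 0 0 3 0;0 0 0 3 0;0 0 0 3 0;0 0 0 3 0")

```text
time: 5.48
ee_pos: [0.4113, 0.0011, 0.1537]
tool_rot: [3.141, -0.002, -2.847]
wrist_force: [-5.4, -1.3, 5.6]
width: 0.151
finger_force: 31.2
```

```bash
python3 -c "
from h import *
s=read_state();print(s['wrist_torque'],s['wrist_force'],s['finger_force'],s['tool_rot'])"
```

```text
[-0.22605342  0.76686734 -0.61900205] [-5.38621084 -1.34563449  5.63395389] 31.175066928262822 [ 3.14081025e+00 -1.59255393e-03 -2.84699941e+00]
```

Call:
jog_arm(commands="0 0 0 -1 0.5;0 0 0 -2 0.5;0 0 0 -2 0.5;0 0 0 -2 0.5;0 0 0 -2 0.5;0 0 0 -2 0.5;0 0 0 -2 0.5;0 0 0 -2 0.5")

```text
time: 6.15
ee_pos: [0.4119, 0.0011, 0.1537]
tool_rot: [-3.142, 0.0, -2.881]
wrist_force: [0.8, -0.3, 0.3]
width: 0.499
finger_force: 0.0
```

Call:
jog_arm(commands="0 0 0.02 0 0.5;0 0 0.06 0 1;0 0 0.1 0 1;0 0 0.14 0 1;0.05 0.04 0.16 0 1;0.1 0.08 0.17 0 1;0.1 0.08 0.17 0 1;0.1 0.08 0.17 0 1")

```text
time: 6.82
ee_pos: [0.5153, 0.084, 0.3252]
tool_rot: [-3.141, 0.004, -2.879]
wrist_force: [0.2, -0.7, -0.3]
width: 0.951
finger_force: 0.0
```

Run:
```python
from h import *
s=read_state();print(s['ee_pos'],s['tool_rot'],s['joint_positions'])
im=snap('side','s2');im2=snap('top','t2')
f=im['frame'][200:380,230:470,::-1];f2=im2['frame'][195:345,180:380,::-1]
cv2.imwrite('pics/s2c.png',np.vstack([cv2.resize(f,(400,300),interpolation=cv2.INTER_CUBIC),cv2.resize(f2,(400,300),interpolation=cv2.INTER_CUBIC)]))
```

```text
[0.51531614 0.08395656 0.32516417] [-3.14146992  0.00412726 -2.878983  ] [ 7.20777522e-02  2.75203622e-01  1.69835370e+00  7.19872862e-04
  1.16395961e+00 -1.76161149e+00]
```

View pics/s2c.png

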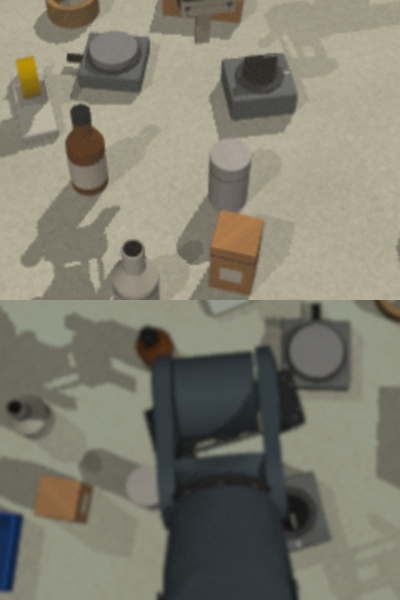

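The bar now lies along the counter's x with its mark toward -x, so the knob is at zero. Next is the bottle's neck.

Call:
jog_arm(commands="0.151 0.117 0 -19.6 1;0.151 0.117 0 -19.6 1;0.151 0.117 0 -19.6 1;0.151 0.117 0 -19.6 1;0.151 0.117 0 -19.6 1;0.151 0.117 0 -19.6 1;0.151 0.117 -0.02 -19.6 1;0.151 0.117 -0.04 -19.6 1")

```text
time: 7.58
ee_pos: [0.6623, 0.1968, 0.2836]
tool_rot: [-3.141, 0.001, 3.06]
wrist_force: [0.6, -0.1, -0.6]
width: 0.998
finger_force: 0.0
```

Run:
```python
from h import *
s=read_state();print(s['ee_pos'],s['tool_rot'],s['joint_positions'])
im=load('side0')
b=np.array([at(im,u*.8,v*.8,.055) for u,v in((428,197),(476,201),(469,265),(410,258))]);print(b.tolist(),b.mean(0))
im=snap('side','s3')
# tips expected
print(pix(im,[s['ee_pos']-[0,0,.084]]),pix(im,[[.6665,.201,.165]]))
f=im['frame'][200:380,200:440,::-1]
cv2.imwrite('pics/s3c.png',cv2.resize(f,(800,600),interpolation=cv2.INTER_CUBIC))
```

```text
[0.66227603 0.19682492 0.28355166] [-3.14144290e+00  5.16414592e-04  3.06013619e+00] [ 2.21610548e-01  6.28066657e-01  1.26185183e+00 -3.12897226e-04
  1.25122600e+00 -1.26763105e+00]
[[0.5597, -0.4003, 0.055], [0.4296, -0.3911, 0.055], [0.4428, -0.1309, 0.055], [0.5849, -0.1457, 0.055]] [ 0.50425 -0.267    0.055  ]
[[279.2 255.3]] [[278.5 266.6]]
```

View pics/s3c.png

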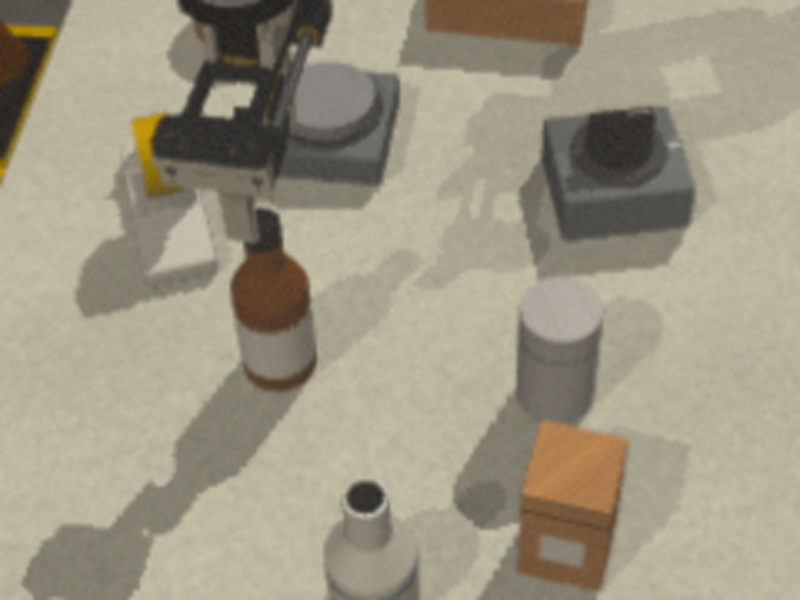

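Call:
jog_arm(commands="0.003 0.004 -0.025 0 1;0.003 0.004 -0.055 0 1;0.003 0.004 -0.076 0 1;0.003 0.004 -0.076 0 0;0.003 0.004 -0.076 0 0;0.003 0.004 -0.076 0 0;0.003 0.004 -0.076 0 0;0.003 0.004 -0.076 0 0")

```text
time: 8.3
ee_pos: [0.6663, 0.202, 0.2096]
tool_rot: [3.141, 0.002, 3.06]
wrist_force: [-0.3, -0.0, 0.4]
width: 0.689
finger_force: 0.0
```

Call:
jog_arm(commands="0 0 0 0 0;0 0 0 0 0;0 0 0 0 0;0 0 0 0 0;0 0 0 0 0;0 0 0 0 0;0 0 0 0 0;0 0 0 0 0")

```text
time: 8.97
ee_pos: [0.6659, 0.2021, 0.2077]
tool_rot: [3.142, -0.0, 3.061]
wrist_force: [-0.4, 0.5, 1.0]
width: 0.293
finger_force: 30.0
```

Call:
jog_arm(commands="0 0 0.01 0 0;0 0 0.03 0 0;0 0 0.06 0 0;0 0 0.09 0 0;0 -0.02 0.09 0 0;0 -0.05 0.09 0 0;-0.001 -0.08 0.09 0 0;-0.002 -0.11 0.09 0 0")

```text
time: 9.63
ee_pos: [0.6635, 0.091, 0.2981]
tool_rot: [-3.141, -0.0, 3.061]
wrist_force: [-0.1, -0.2, -3.5]
width: 0.296
finger_force: 30.0
```

Call:
jog_arm(commands="0 -0.03 0 0 0;0 -0.06 0 0 0;0 -0.09 0 0 0;0 -0.115 0 0 0;0 -0.128 0 0 0;-0.001 -0.1355 0 0 0;-0.001 -0.1355 -0.01 0 0;-0.001 -0.1355 -0.02 0 0")

```text
time: 10.3
ee_pos: [0.6629, -0.0426, 0.2773]
tool_rot: [3.141, 0.001, 3.061]
wrist_force: [-0.6, 0.0, -3.7]
width: 0.291
finger_force: 30.0
```

Run:
```python
from h import *
s=read_state();print(s['ee_pos'],s['wrist_force'],s['width'],s['finger_force'])
im=snap('side','s4')
print('tip',pix(im,[s['ee_pos']-[0,0,.2077]]),pix(im,[[.663,-.0435,.054]]))
f=im['frame'][170:290,230:390,::-1];g=im['frame'][140:245,300:440,::-1]
cv2.imwrite('pics/s4c.png',np.hstack([cv2.resize(f,(400,300),interpolation=cv2.INTER_CUBIC),cv2.resize(g,(400,300),interpolation=cv2.INTER_CUBIC)]))
```

```text
[ 0.66294648 -0.0426162   0.2773437 ] [-0.58598585  0.02779272 -3.65078587] 0.2905161540925489 29.99907821416855
tip [[297.2 225. ]] [[297.6 228.7]]
```

View pics/s4c.png

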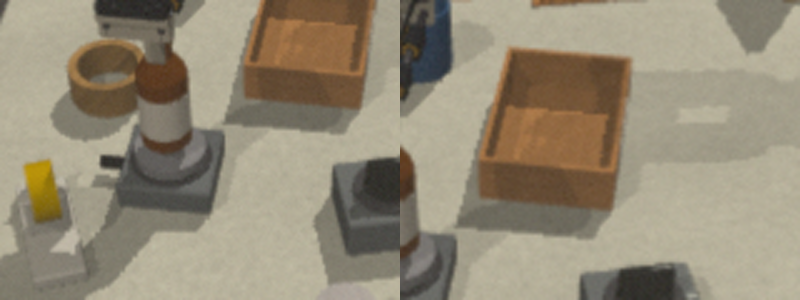

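Both the bottle and the plate show near (170,150) in the left crop. The bottle is upright and centred to within about 4 mm, so I'll press down.

Call:
jog_arm(commands="-0.002 0 -0.008 0 0;-0.002 0 -0.014 0 0;-0.002 0 -0.018 0 0;-0.002 0 -0.021 0 0;-0.002 0 -0.024 0 0;-0.002 0 -0.026 0 0;-0.002 0 -0.026 0 0;-0.002 0 -0.026 0 0")

```text
time: 11.02
ee_pos: [0.6611, -0.0428, 0.2533]
tool_rot: [3.141, 0.001, 3.061]
wrist_force: [-4.8, 3.0, 10.9]
width: 0.3
finger_force: 30.0
```

Run:
```python
from h import *
im=load('s4');k=400/140
b=np.array([at(im,300+(u+.5)/k-.5,140+(v+.5)/k-.5,.055) for u,v in((110,48),(232,58),(217,172),(84,163))]);print(b.tolist(),b.mean(0))
```

```text
[[0.5746, -0.4059, 0.055], [0.4294, -0.3959, 0.055], [0.4427, -0.1865, 0.055], [0.5858, -0.191, 0.055]] [ 0.508125 -0.294825  0.055   ]
```

Call:
jog_arm(commands="0 0 -0.001 0 0;0 0 -0.002 0 0;0 0 -0.003 0 0;0 0 -0.004 0 0;0 0 -0.004 0 0;0 0 -0.004 0 0;0 0 -0.004 0 0;0 0 -0.004 0 0")

```text
time: 11.68
ee_pos: [0.6619, -0.0428, 0.2515]
tool_rot: [3.141, 0.005, 3.061]
wrist_force: [-5.4, 3.8, 21.8]
width: 0.296
finger_force: 30.0
```

The net force is 25 N, above the 16 N spring, and the foot is at 44 mm, so the plate is on its stop. I'll hold it there.

Call:
jog_arm(commands="0 0 -0.001 0 0;0 0 -0.001 0 0;0 0 -0.001 0 0;0 0 -0.001 0 0;0 0 -0.001 0 0;0 0 -0.001 0 0;0 0 -0.001 0 0;0 0 -0.001 0 0")

```text
time: 12.35
ee_pos: [0.6623, -0.0429, 0.2513]
tool_rot: [3.141, 0.007, 3.061]
wrist_force: [-6.2, 3.3, 25.3]
width: 0.298
finger_force: 30.0
```

Run:
```python
from h import *
s=read_state();print(s['ee_pos'],s['wrist_force'],s['width'],s['finger_force'])
im=snap('side','s5')
f=im['frame'][170:290,230:390,::-1]
cv2.imwrite('pics/s5c.png',cv2.resize(f,(800,600),interpolation=cv2.INTER_CUBIC))
```

```text
[ 0.66227051 -0.04285555  0.25132812] [-6.21998402  3.25415758 25.2883064 ] 0.2978560695416911 30.02157211303711
```

View pics/s5c.png

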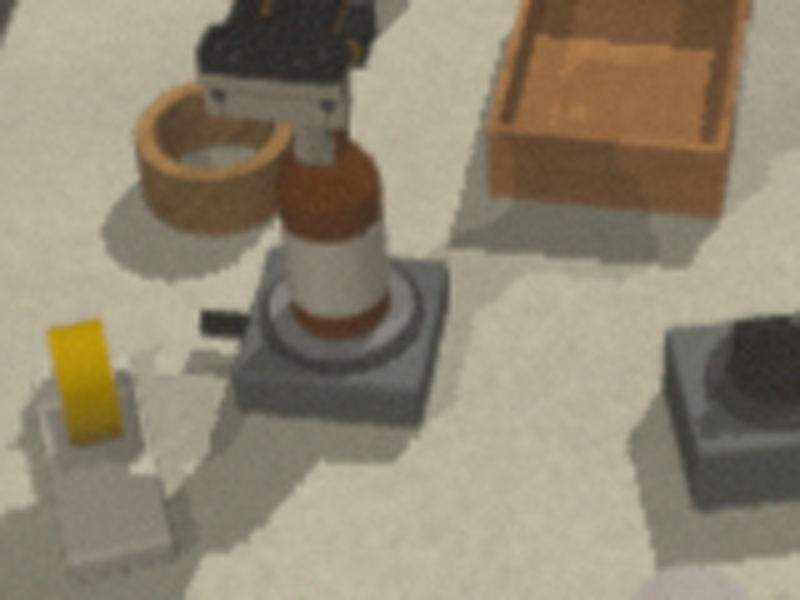

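The plate is down and the bottle's foot is centred on it at (342,315). I'll lift and carry it to the tray's far -y corner slot, target (.538,-.360).

Call:
jog_arm(commands="0 0 0.005 0 0;0 0 0.02 0 0;0 0 0.04 0 0;0 0 0.065 0 0;-0.005 -0.013 0.085 0 0;-0.015 -0.04 0.095 0 0;-0.026 -0.068 0.095 0 0;-0.037 -0.096 0.095 0 0")

```text
time: 13.07
ee_pos: [0.6236, -0.1401, 0.3425]
tool_rot: [-3.141, 0.002, 3.062]
wrist_force: [1.1, -0.1, -3.7]
width: 0.294
finger_force: 30.0
```

Call:
jog_arm(commands="-0.011 -0.028 0 0 0;-0.022 -0.056 0 0 0;-0.033 -0.084 0 0 0;-0.044 -0.112 0 0 0;-0.055 -0.14 0 0 0;-0.066 -0.168 0 0 0;-0.077 -0.196 0 0 0;-0.083 -0.212 0 0 0")

```text
time: 13.73
ee_pos: [0.5396, -0.354, 0.3416]
tool_rot: [-3.141, -0.0, 3.059]
wrist_force: [0.0, 0.3, -4.3]
width: 0.295
finger_force: 30.0
```

Call:
jog_arm(commands="-0.003 -0.007 0 0 0;-0.003 -0.009 0 0 0;-0.003 -0.009 0 0 0;-0.003 -0.009 0 0 0;-0.003 -0.009 0 0 0;-0.003 -0.009 0 0 0;-0.003 -0.009 0 0 0;-0.003 -0.009 0 0 0")

```text
time: 14.4
ee_pos: [0.5381, -0.36, 0.3418]
tool_rot: [-3.142, 0.0, 3.061]
wrist_force: [0.0, 0.9, -2.9]
width: 0.292
finger_force: 30.0
```

Run:
```python
from h import *
s=read_state();print(s['ee_pos'],s['wrist_force'],s['tool_rot'],s['width'],s['finger_force'])
im=snap('side','s6');im2=snap('top','t6')
f=im['frame'][110:260,300:500,::-1];f2=im2['frame'][195:345,330:530,::-1]
cv2.imwrite('pics/s6c.png',np.hstack([cv2.resize(f,(400,300),interpolation=cv2.INTER_CUBIC),cv2.resize(f2,(400,300),interpolation=cv2.INTER_CUBIC)]))
```

```text
[ 0.53808805 -0.36002856  0.34177666] [ 0.02980093  0.90110273 -2.93453595] [-3.14158957e+00  2.77212078e-06  3.06102358e+00] 0.2924236047260602 29.998400509357452
```

View pics/s6c.png

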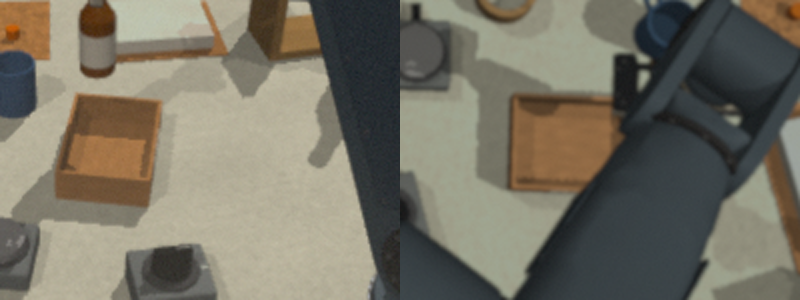

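The bottle hangs upright above the slot, so I'll lower it.

Call:
jog_arm(commands="0 0 -0.03 0 0;0 0 -0.06 0 0;0 0 -0.085 0 0;0 0 -0.105 0 0;0 0 -0.117 0 0;0 0 -0.123 0 0;0 0 -0.127 0 0;0 0 -0.127 0 0")

```text
time: 15.17
ee_pos: [0.5381, -0.3605, 0.215]
tool_rot: [-3.141, 0.0, 3.06]
wrist_force: [-0.3, -0.6, -3.3]
width: 0.298
finger_force: 30.0
```

Call:
jog_arm(commands="0 0 -0.001 0 0;0 0 -0.001 0 0;0 0 -0.001 0 0;0 0 -0.001 0 0;0 0 -0.001 0 0;0 0 -0.001 0 0;0 0 -0.001 0 0;0 0 -0.001 0 0")

```text
time: 15.83
ee_pos: [0.5379, -0.3604, 0.2138]
tool_rot: [-3.142, 0.0, 3.06]
wrist_force: [0.3, -0.1, -3.6]
width: 0.295
finger_force: 30.0
```

Not quite in contact. I'll go 1 mm lower, then release and rise.

Call:
jog_arm(commands="0 0 -0.001 0 0;0 0 -0.001 0 0;0 0 -0.001 0 0.6;0 0 -0.001 0 0.6;0 0 -0.001 0 0.6;0 0 -0.001 0 0.6;0 0 -0.001 0 0.6;0 0 -0.001 0 0.6")

```text
time: 16.5
ee_pos: [0.5379, -0.3605, 0.2127]
tool_rot: [-3.142, 0.0, 3.06]
wrist_force: [0.3, 0.5, -0.0]
width: 0.598
finger_force: 0.0
```

Call:
jog_arm(commands="0 0 0.01 0 0.6;0 0 0.03 0 0.6;0 0 0.06 0 0.8;0 0 0.09 0 1;0 0 0.12 0 1;0 0.02 0.13 0 1;0 0.06 0.13 0 1;0 0.1 0.13 0 1")

```text
time: 17.17
ee_pos: [0.5376, -0.26, 0.3443]
tool_rot: [-3.141, 0.002, 3.058]
wrist_force: [1.3, 1.6, 0.1]
width: 0.97
finger_force: 0.0
```

Call:
jog_arm(commands="0.017 0.33 0 0 1;0.017 0.33 0 0 1;0.017 0.33 0 0 1;0.017 0.33 0 0 1;0.017 0.33 0 0 1;0.017 0.33 0 0 1;0.017 0.33 0 0 1;0.017 0.33 0 0 1")

```text
time: 17.83
ee_pos: [0.5545, 0.0719, 0.3437]
tool_rot: [3.141, 0.001, 3.061]
wrist_force: [0.5, 0.1, -0.3]
width: 0.998
finger_force: 0.0
```

```bash
cat > track.py <<'E'
from h import *
import sys
# windows (u,v) centre, half sizes, in side0
W={'flask':((309,344),8,(.572,.400,.138)),'tin':((368,294),12,(.454,.215,.105)),'box':((373,342),14,(.439,.345,.105))}
def track(names):
    a=load('side0'); im=snap('side','trk'); s=read_state(); print(s['ee_pos'],s['tool_rot'][2])
    A=cv2.cvtColor(a['frame'],cv2.COLOR_RGB2GRAY);B=cv2.cvtColor(im['frame'],cv2.COLOR_RGB2GRAY)
    for n in names:
        (u,v),h,X=W[n]; t=A[v-h-3:v+h+3,u-h:u+h]; x0,y0=max(u-70,0),max(v-70,0)
        r=cv2.matchTemplate(B[y0:v+70,x0:u+70],t,cv2.TM_CCOEFF_NORMED); _,m,_,l=cv2.minMaxLoc(r)
        du,dv=l[0]+x0-(u-h),l[1]+y0-(v-h-3)
        p=pix(a,[X])[0]; print(n,round(m,2),(du,dv),at(a,p[0]+du,p[1]+dv,X[2]))
track(sys.argv[1:])
E
python3 track.py flask tin box
```

```text
[0.55454136 0.07707695 0.34372783] 3.063571844435828
flask 0.98 (0, 0) [0.572 0.4   0.138]
tin 0.95 (0, 0) [0.454  0.2151 0.105 ]
box 0.71 (0, 0) [0.439  0.3449 0.105 ]
```

Call:
jog_arm(commands="0.0175 0.325 0 0 1;0.0175 0.325 0 0 1;0.0175 0.325 0 0 1;0.0175 0.325 0 0 1;0.0175 0.325 0 0 1;0.0175 0.325 0 0 1;0.0175 0.325 0 0 1;0.0175 0.325 0 0 1")

```text
time: 18.55
ee_pos: [0.5718, 0.3974, 0.3435]
tool_rot: [3.141, 0.0, 3.061]
wrist_force: [0.3, -0.3, 1.0]
width: 0.999
finger_force: 0.0
```

Call:
jog_arm(commands="0 0 -0.03 0 1;0 0 -0.06 0 1;0 0 -0.075 0 1;0 0 -0.075 0 1;0 0 -0.075 0 1;0 0 -0.075 0 1;0 0 -0.075 0 1;0 0 -0.075 0 1")

```text
time: 19.22
ee_pos: [0.5728, 0.3946, 0.2694]
tool_rot: [3.14, 0.002, 3.06]
wrist_force: [0.6, -1.1, -0.4]
width: 0.998
finger_force: 0.0
```

```bash
python3 track.py flask tin box
```

```text
[0.57266236 0.39461803 0.26908717] 3.060350029574564
flask 0.75 (51, -45) [0.4723 0.2752 0.138 ]
tin 0.93 (0, 0) [0.454  0.2151 0.105 ]
box 0.68 (0, 0) [0.439  0.3449 0.105 ]
```

Call:
jog_arm(commands="0 0.005 -0.01 0 1;0 0.005 -0.03 0 1;0 0.005 -0.055 0 1;0 0.005 -0.075 0 1;0 0.005 -0.085 0 1;0 0.005 -0.085 0 0;0 0.005 -0.085 0 0;0 0.005 -0.085 0 0")

```text
time: 19.93
ee_pos: [0.5729, 0.4, 0.1842]
tool_rot: [3.14, 0.002, 3.06]
wrist_force: [0.3, -0.3, 0.1]
width: 0.829
finger_force: 0.0
```

Call:
jog_arm(commands="0 0 0 0 0;0 0 0 0 0;0 0 0 0 0;0 0 0 0 0;0 0 0 0 0;0 0 0 0 0;0 0 0 0 0;0 0 0 0 0")

```text
time: 20.6
ee_pos: [0.5724, 0.3995, 0.1827]
tool_rot: [-3.142, -0.0, 3.06]
wrist_force: [0.7, 0.1, 0.5]
width: 0.318
finger_force: 30.0
```

Call:
jog_arm(commands="0 0 0 0 0;0 0 0 0 0;0 0 0.01 0 0;0 0 0.03 0 0;0 0 0.055 0 0;0 0 0.08 0 0;0 0 0.1 0 0;0 0 0.11 0 0")

```text
time: 21.27
ee_pos: [0.5727, 0.3998, 0.2962]
tool_rot: [3.14, 0.003, 3.061]
wrist_force: [0.2, 0.6, -3.1]
width: 0.316
finger_force: 30.0
```

Call:
jog_arm(commands="0 -0.015 0 0 0;-0.002 -0.045 0 0 0;-0.003 -0.08 0 0 0;-0.004 -0.115 0 0 0;-0.006 -0.15 0 0 0;-0.007 -0.185 0 0 0;-0.008 -0.22 0 0 0;-0.01 -0.255 0 0 0")

```text
time: 21.93
ee_pos: [0.5618, 0.1429, 0.2924]
tool_rot: [-3.141, -0.001, 3.061]
wrist_force: [0.6, 0.4, -3.5]
width: 0.318
finger_force: 30.0
```

Call:
jog_arm(commands="-0.001 -0.035 0 0 0;-0.003 -0.07 0 0 0;-0.004 -0.105 0 0 0;-0.006 -0.14 0 0 0;-0.007 -0.175 0 0 0;-0.008 -0.21 0 0 0;-0.01 -0.245 0 0 0;-0.011 -0.28 0 0 0")

```text
time: 22.6
ee_pos: [0.5507, -0.137, 0.2925]
tool_rot: [3.141, -0.001, 3.06]
wrist_force: [1.3, -0.3, -3.7]
width: 0.322
finger_force: 30.0
```

Call:
jog_arm(commands="-0.001 -0.035 0 0 0;-0.003 -0.06 0 0 0;-0.004 -0.08 0 0 0;-0.004 -0.092 0 0 0;-0.004 -0.097 0 0 0;-0.004 -0.097 0 0 0;-0.004 -0.097 0 0 0;-0.004 -0.097 0 0 0")

```text
time: 23.27
ee_pos: [0.5475, -0.2313, 0.2927]
tool_rot: [3.141, -0.0, 3.062]
wrist_force: [0.1, 0.3, -3.2]
width: 0.32
finger_force: 30.0
```

Call:
jog_arm(commands="0.001 -0.001 -0.03 0 0;0.001 -0.001 -0.06 0 0;0.001 -0.001 -0.08 0 0;0.001 -0.001 -0.093 0 0;0.001 -0.001 -0.1 0 0;0.001 -0.001 -0.104 0 0;0.001 -0.001 -0.105 0 0;0.001 -0.001 -0.105 0 0")

```text
time: 23.93
ee_pos: [0.5489, -0.2332, 0.1887]
tool_rot: [-3.141, 0.002, 3.061]
wrist_force: [-0.5, -0.2, -2.4]
width: 0.318
finger_force: 30.0
```

Call:
jog_arm(commands="0 0 0 0 0;0 0 0 0 0;0 0 0 0 0.6;0 0 0 0 0.6;0 0 0 0 0.6;0 0 0 0 0.6;0 0 0 0 0.6;0 0 0 0 0.6")

```text
time: 24.6
ee_pos: [0.5484, -0.2335, 0.1877]
tool_rot: [-3.142, -0.0, 3.06]
wrist_force: [1.0, 0.8, -0.3]
width: 0.594
finger_force: 0.0
```

Call:
jog_arm(commands="0 0 0.01 0 0.6;0 0 0.03 0 0.6;0 0 0.06 0 0.8;0 0 0.09 0 1;-0.01 0.03 0.11 0 1;-0.02 0.07 0.11 0 1;-0.03 0.11 0.11 0 1;-0.04 0.15 0.11 0 1")

```text
time: 25.27
ee_pos: [0.5076, -0.0821, 0.2988]
tool_rot: [-3.141, 0.001, 3.06]
wrist_force: [0.7, -0.2, -0.0]
width: 0.972
finger_force: 0.0
```

```bash
python3 track.py tin box
```

```text
[ 0.50596075 -0.07667985  0.29855886] 3.0620330625213503
tin 0.95 (0, 0) [0.454  0.2151 0.105 ]
box 0.66 (0, 0) [0.439  0.3449 0.105 ]
```

Call:
jog_arm(commands="-0.054 0.297 0 0 1;-0.054 0.297 0 0 1;-0.054 0.297 0 0 1;-0.054 0.297 0 0 1;-0.054 0.297 0 0 1;-0.054 0.297 0 0 1;-0.054 0.297 0 0 1;-0.054 0.297 0 0 1")

```text
time: 25.98
ee_pos: [0.4531, 0.2178, 0.2986]
tool_rot: [3.14, 0.001, 3.064]
wrist_force: [0.9, -0.8, -0.0]
width: 1.002
finger_force: 0.0
```

Call:
jog_arm(commands="0 0 -0.03 0 1;0 0 -0.06 0 1;0 0 -0.08 0 1;0 0 -0.08 0 1;0 0 -0.08 0 1;0 0 -0.08 0 1;0 0 -0.08 0 1;0 0 -0.08 0 1")

```text
time: 26.65
ee_pos: [0.4549, 0.2136, 0.2191]
tool_rot: [3.141, 0.002, 3.06]
wrist_force: [0.5, 0.2, 0.1]
width: 1.002
finger_force: 0.0
```

```bash
python3 track.py tin box
```

```text
[0.45479748 0.21361611 0.21885925] 3.060321832018299
tin 0.78 (-43, 49) [0.5425 0.3584 0.105 ]
box 0.71 (0, 0) [0.439  0.3449 0.105 ]
```

Call:
jog_arm(commands="-0.001 0.001 -0.01 0 1;-0.001 0.001 -0.025 0 1;-0.001 0.001 -0.045 0 1;-0.001 0.001 -0.06 0 1;-0.001 0.001 -0.069 0 1;-0.001 0.001 -0.069 0 0;-0.001 0.001 -0.069 0 0;-0.001 0.001 -0.069 0 0")

```text
time: 27.37
ee_pos: [0.4537, 0.2147, 0.1494]
tool_rot: [3.141, 0.001, 3.061]
wrist_force: [0.2, -0.4, -0.1]
width: 0.834
finger_force: 0.0
```

Call:
jog_arm(commands="0 0 0 0 0;0 0 0 0 0;0 0 0 0 0;0 0 0 0 0;0 0 0 0 0;0 0 0 0 0;0 0 0 0 0;0 0 0 0 0")

```text
time: 28.03
ee_pos: [0.4537, 0.2146, 0.1493]
tool_rot: [3.141, 0.001, 3.06]
wrist_force: [-0.8, -1.0, 6.6]
width: 0.643
finger_force: 30.0
```

Call:
jog_arm(commands="0 0 0.01 0 0;0 0 0.03 0 0;0 0 0.055 0 0;0 0 0.085 0 0;0 0 0.115 0 0;0 0 0.135 0 0;0 0 0.14 0 0;0 0 0.14 0 0")

```text
time: 28.7
ee_pos: [0.4535, 0.2146, 0.2898]
tool_rot: [3.141, 0.002, 3.061]
wrist_force: [-0.8, 0.1, -2.9]
width: 0.644
finger_force: 30.0
```

Call:
jog_arm(commands="0 -0.015 0 0 0;0.001 -0.045 0 0 0;0.002 -0.08 0 0 0;0.003 -0.115 0 0 0;0.004 -0.15 0 0 0;0.005 -0.185 0 0 0;0.006 -0.22 0 0 0;0.007 -0.255 0 0 0")

```text
time: 29.37
ee_pos: [0.4594, -0.042, 0.287]
tool_rot: [3.141, -0.003, 3.061]
wrist_force: [1.2, 0.8, -2.4]
width: 0.641
finger_force: 30.0
```

Call:
jog_arm(commands="0.001 -0.035 0 0 0;0.002 -0.07 0 0 0;0.003 -0.105 0 0 0;0.004 -0.14 0 0 0;0.005 -0.175 0 0 0;0.006 -0.21 0 0 0;0.007 -0.245 0 0 0;0.008 -0.275 0 0 0")

```text
time: 30.03
ee_pos: [0.4675, -0.3173, 0.2865]
tool_rot: [3.14, -0.003, 3.06]
wrist_force: [0.1, -0.4, -3.4]
width: 0.643
finger_force: 30.0
```

Call:
jog_arm(commands="0.001 -0.02 0 0 0;0.002 -0.035 0 0 0;0.002 -0.04 0 0 0;0.002 -0.04 0 0 0;0.002 -0.04 0 0 0;0.002 -0.04 0 0 0;0.002 -0.04 0 0 0;0.002 -0.04 0 0 0")

```text
time: 30.7
ee_pos: [0.4705, -0.3547, 0.2888]
tool_rot: [3.142, -0.0, 3.061]
wrist_force: [-0.2, -1.0, -1.8]
width: 0.642
finger_force: 30.0
```

Run:
```python
from h import *
s=read_state();print(s['ee_pos'],s['tool_rot'],s['width'])
im=snap('side','s7')
f=im['frame'][100:250,300:500,::-1]
cv2.imwrite('pics/s7c.png',cv2.resize(f,(800,600),interpolation=cv2.INTER_CUBIC))
```

```text
[ 0.4705165  -0.35467461  0.28880693] [ 3.14153881e+00 -5.40651683e-06  3.06135806e+00] 0.6418430764902717
```

View pics/s7c.png

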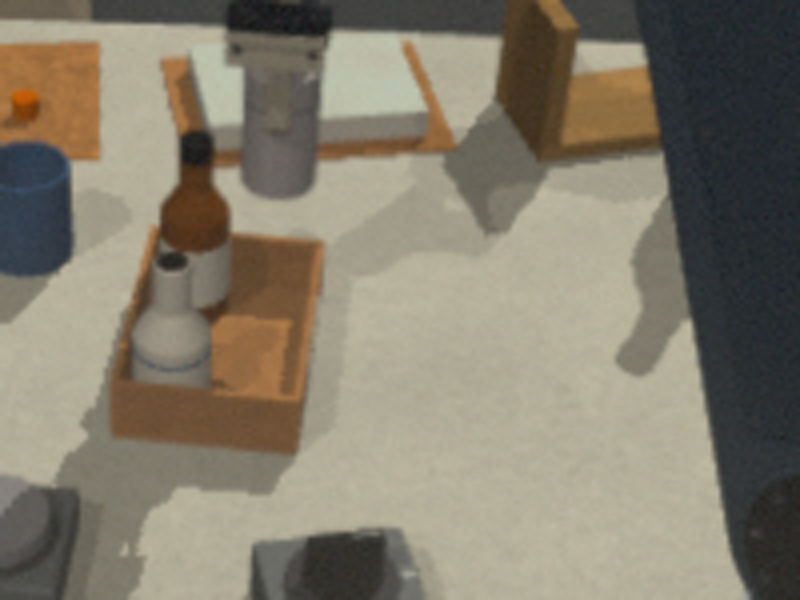

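The bottle and flask stand upright in the left corners at (195,230) and (172,330). I'll lower the tin into its slot.

Call:
jog_arm(commands="0 0 -0.035 0 0;0 0 -0.07 0 0;0 0 -0.095 0 0;0 0 -0.115 0 0;0 0 -0.126 0 0;0 0 -0.132 0 0;0 0 -0.134 0 0;0 0 -0.134 0 0")

```text
time: 31.42
ee_pos: [0.4707, -0.3557, 0.1556]
tool_rot: [-3.141, 0.001, 3.061]
wrist_force: [1.0, 0.5, -1.9]
width: 0.642
finger_force: 30.0
```

Call:
jog_arm(commands="0 0 0 0 0;0 0 0 0 0;0 0 0 0 1;0 0 0 0 1;0 0 0 0 1;0 0 0 0 1;0 0 0 0 1;0 0 0 0 1")

```text
time: 32.08
ee_pos: [0.4704, -0.3555, 0.1548]
tool_rot: [-3.142, 0.0, 3.06]
wrist_force: [0.1, 0.7, 0.2]
width: 0.989
finger_force: 0.0
```

Call:
jog_arm(commands="0 0 0.01 0 1;0 0 0.03 0 1;0 0 0.06 0 1;0 0 0.09 0 1;0 0.03 0.12 0 1;0 0.07 0.14 0 1;0 0.11 0.15 0 1;0 0.15 0.15 0 1")

```text
time: 32.75
ee_pos: [0.4706, -0.2059, 0.3079]
tool_rot: [-3.14, 0.004, 3.059]
wrist_force: [0.3, 0.8, 1.1]
width: 0.995
finger_force: 0.0
```

```bash
python3 track.py box
```

```text
[ 0.4700303  -0.19999166  0.30680505] 3.0619549923147753
box 0.84 (-1, 0) [0.4412 0.3451 0.105 ]
```

Call:
jog_arm(commands="-0.016 0.28 0 -5 1;-0.016 0.28 0 -5 1;-0.016 0.28 0 -5 1;-0.016 0.28 0 -5 1;-0.016 0.28 0 -5 1;-0.016 0.28 0 -5 1;-0.016 0.28 0 -5 1;-0.016 0.28 0 -5 1")

```text
time: 33.47
ee_pos: [0.4537, 0.0771, 0.3055]
tool_rot: [3.141, 0.001, 2.977]
wrist_force: [-0.8, 0.4, 1.1]
width: 1.001
finger_force: 0.0
```

Call:
jog_arm(commands="-0.015 0.2705 0 0 1;-0.015 0.2705 0 0 1;-0.015 0.2705 0 0 1;-0.015 0.2705 0 0 1;-0.015 0.2705 0 0 1;-0.015 0.2705 0 0 1;-0.015 0.2705 0 0 1;-0.015 0.2705 -0.03 0 1")

```text
time: 34.13
ee_pos: [0.4407, 0.3478, 0.2793]
tool_rot: [3.135, 0.007, 2.976]
wrist_force: [1.0, 0.6, -0.2]
width: 1.0
finger_force: 0.0
```

Call:
jog_arm(commands="0 0 -0.02 0 1;0 0 -0.04 0 1;0 0 -0.04 0 1;0 0 -0.04 0 1;0 0 -0.04 0 1;0 0 -0.04 0 1;0 0 -0.04 0 1;0 0 -0.04 0 1")

```text
time: 34.8
ee_pos: [0.4397, 0.3436, 0.2356]
tool_rot: [3.141, 0.001, 2.973]
wrist_force: [0.8, 0.5, -0.3]
width: 0.999
finger_force: 0.0
```

Run:
```python
from h import *
s=read_state();print(s['ee_pos'],s['tool_rot'],s['width'])
im=snap('side','s8')
f=im['frame'][230:410,280:520,::-1]
cv2.imwrite('pics/s8c.png',cv2.resize(f,(800,600),interpolation=cv2.INTER_CUBIC))
```

```text
[0.43965474 0.34362643 0.23561618] [3.14066683e+00 1.03255499e-03 2.97306464e+00] 0.9993879900530166
```

View pics/s8c.png

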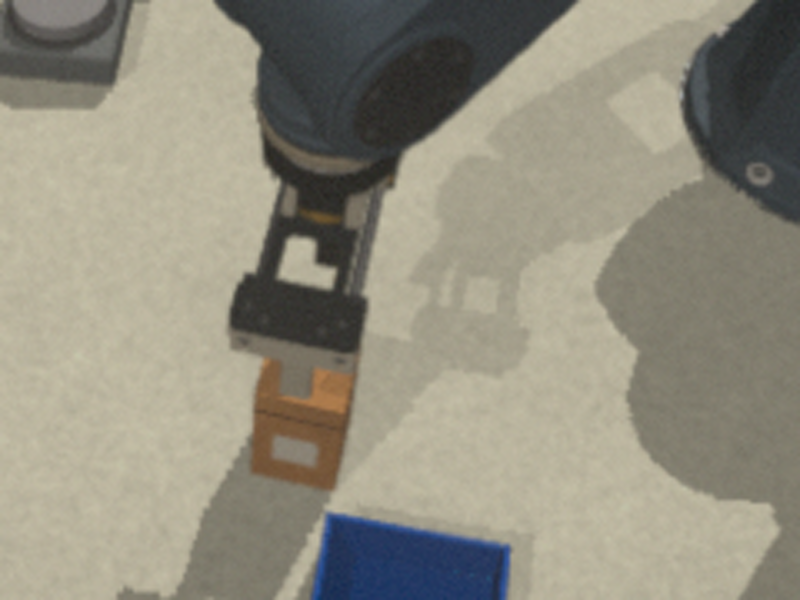

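The gripper's edge slope matches the box's (0.21 against 0.217), and the finger lies over the box. I'll descend and grip.

Call:
jog_arm(commands="0 0.001 -0.015 0 1;0 0.001 -0.035 0 1;0 0.001 -0.055 0 1;0 0.001 -0.075 0 1;0 0.001 -0.086 0 1;0 0.001 -0.086 0 0;0 0.001 -0.086 0 0;0 0.001 -0.086 0 0")

```text
time: 35.52
ee_pos: [0.4399, 0.3449, 0.1498]
tool_rot: [3.141, 0.001, 2.973]
wrist_force: [-0.8, 0.0, 0.4]
width: 0.835
finger_force: 0.0
```

Call:
jog_arm(commands="0 0 0 0 0;0 0 0 0 0;0 0 0 0 0;0 0 0 0 0;0 0 0 0 0;0 0 0 0 0;0 0 0 0 0;0 0 0 0 0")

```text
time: 36.18
ee_pos: [0.4397, 0.3448, 0.1495]
tool_rot: [3.141, 0.001, 2.973]
wrist_force: [-0.8, -1.5, 5.9]
width: 0.64
finger_force: 30.0
```

Call:
jog_arm(commands="0 0 0.01 0 0;0 0 0.03 0 0;0 0 0.055 0 0;0 0 0.085 0 0;0 0 0.115 0 0;0 0 0.135 0 0;0 0 0.14 0 0;0 0 0.14 0 0")

```text
time: 36.85
ee_pos: [0.4396, 0.3447, 0.29]
tool_rot: [3.14, 0.002, 2.973]
wrist_force: [-0.1, 0.0, -1.7]
width: 0.643
finger_force: 30.0
```

Call:
jog_arm(commands="0.001 -0.015 0 0 0;0.003 -0.045 0 1 0;0.006 -0.08 0 2 0;0.008 -0.115 0 3 0;0.011 -0.15 0 4 0;0.013 -0.185 0 5 0;0.016 -0.22 0 5 0;0.018 -0.255 0 5 0")

```text
time: 37.52
ee_pos: [0.4563, 0.0873, 0.287]
tool_rot: [-3.141, -0.003, 3.061]
wrist_force: [1.0, 0.2, -1.7]
width: 0.644
finger_force: 30.0
```

Call:
jog_arm(commands="0.003 -0.035 0 0 0;0.005 -0.07 0 0 0;0.008 -0.105 0 0 0;0.01 -0.14 0 0 0;0.013 -0.175 0 0 0;0.015 -0.21 0 0 0;0.018 -0.245 0 0 0;0.02 -0.275 0 0 0")

```text
time: 38.18
ee_pos: [0.4761, -0.1878, 0.2869]
tool_rot: [3.141, -0.003, 3.06]
wrist_force: [0.1, 0.4, -0.7]
width: 0.644
finger_force: 30.0
```

Call:
jog_arm(commands="0.001 -0.02 0 0 0;0.003 -0.035 0 0 0;0.003 -0.0415 0 0 0;0.003 -0.0415 0 0 0;0.003 -0.0415 0 0 0;0.003 -0.0415 0 0 0;0.003 -0.0415 0 0 0;0.003 -0.0415 0 0 0")

```text
time: 38.85
ee_pos: [0.4805, -0.2261, 0.2888]
tool_rot: [3.142, 0.0, 3.062]
wrist_force: [0.5, 0.1, -2.3]
width: 0.644
finger_force: 30.0
```

Call:
jog_arm(commands="0 0 -0.035 0 0;0 0 -0.07 0 0;0 0 -0.095 0 0;0 0 -0.115 0 0;0 0 -0.126 0 0;0 0 -0.132 0 0;0 0 -0.134 0 0;0 0 -0.134 0 0")

```text
time: 39.52
ee_pos: [0.4808, -0.227, 0.1556]
tool_rot: [-3.141, 0.001, 3.061]
wrist_force: [0.4, 0.1, -1.9]
width: 0.644
finger_force: 30.0
```

Call:
jog_arm(commands="0 0 0 0 0;0 0 0 0 0;0 0 0 0 1;0 0 0 0 1;0 0 0 0 1;0 0 0 0 1;0 0 0 0 1;0 0 0 0 1")

```text
time: 40.18
ee_pos: [0.4804, -0.2269, 0.1547]
tool_rot: [-3.142, 0.0, 3.061]
wrist_force: [0.2, 0.3, 0.9]
width: 0.987
finger_force: 0.0
```

Call:
jog_arm(commands="0 0 0.01 0 1;0 0 0.03 0 1;0 0 0.06 0 1;0 0 0.1 0 1;0 0.03 0.14 0 1;0 0.07 0.15 0 1;0 0.11 0.15 0 1;0 0.15 0.15 0 1")

```text
time: 40.85
ee_pos: [0.4802, -0.0783, 0.3069]
tool_rot: [-3.141, 0.003, 3.059]
wrist_force: [0.9, -0.2, -0.7]
width: 0.999
finger_force: 0.0
```

Call:
jog_arm(commands="-0.1 0.2 0 0 1;-0.1 0.2 0 0 1;-0.1 0.2 0 0 1;-0.1 0.2 0 0 1;-0.1 0.2 0 0 1;-0.1 0.2 0 0 1;-0.1 0.2 0 0 1;-0.1 0.2 0 0 1")

```text
time: 41.52
ee_pos: [0.3802, 0.1208, 0.3054]
tool_rot: [3.142, 0.001, 3.063]
wrist_force: [0.3, 0.6, 0.6]
width: 1.002
finger_force: 0.0
```

Run:
```python
from h import *
a=snap('side','s9');b=snap('top','t9')
f=a['frame'][110:260,230:430,::-1];g=b['frame'][220:310,370:490,::-1]
cv2.imwrite('pics/s9c.png',np.hstack([cv2.resize(f,(400,300),interpolation=cv2.INTER_CUBIC),cv2.resize(g,(400,300),interpolation=cv2.INTER_CUBIC)]))
```

```text
(no output)
```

View pics/s9c.png

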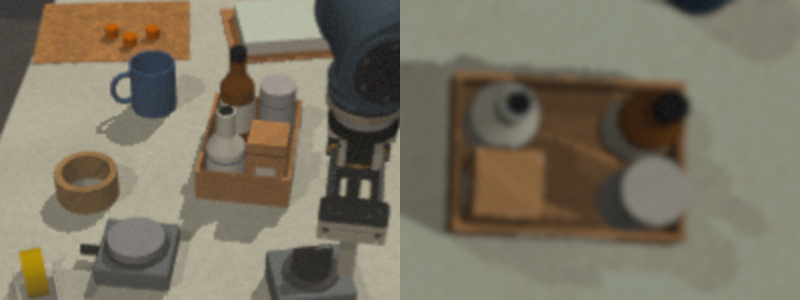

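All four goods stand upright in the tray's corners and the arm is clear, so I'm handing in.

```bash
python3 -c "
from bench import ctrl
print(ctrl.hand_in())"
```

```text
the job is handed in; nothing more can be done
None
```

I handed the job in at about 42 s of the 210 s allowed: the knob is at its zero stop, the bottle pressed the coder plate fully down, and the bottle, flask, tin and cup box stand upright in the tray; the hand-in returned no verdict.

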